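# Release the ratchet clamp and push its jaw open

## Robot

A 6-joint arm with a two-finger parallel gripper is mounted at the origin on the work surface. World frame = base frame: x ahead of the robot, y to its left, z up, the work surface at z = 0. Lengths are in m, angles in rad, forces in N, time in s.
With the tool pointing down it reaches from about 0.425 to 0.95 m from the base axis. Payload 3.5 kg.
Tool frame: the origin (TCP) lies midway between the tips of the shut fingers; the grasp point (between the pads) lies 19 mm behind it; z points along the fingers, y is the line along which they close (so a half turn about z gives the same grasp; the last joint's range is limited). The gripper opens to 85 mm and grips with 20 to 120 N. Pads are 22 mm wide; open, the fingers measure 114 mm over their backs; the gripper's body (76 mm by 85 mm) begins 54 mm behind the grasp point. The pads swing forward as they close: fully open they stand 13 mm farther back than shut.
Start: joints at [-1.327, 0.286, 1.577, -0, 1.279, -0.15], TCP at [0.259, -0.623, 0.231] pointing down, gripper open.
Joint ranges: [-2.77, 2.77], [-0.9, 2.22], [0.21, 2.48], [-1.53, 4.67], [0.24, 2.81], [-2.84, 2.84]. Speed limits (rad/s): [2.79, 2.79, 3.14, 3.14, 3.14, 3.14].

## Interface

Orientations are given as a rotation vector (axis times angle).
In Python, from bench import robot, imaging gives the robot as it stands. The module is installed in compiled form; this text tells all that it offers.
- The arm moves only by the tool move_arm, never from a script. Its argument "increments" is a list that holds one entry, the list of rows, each a list of 7 numbers: the shift along the tool's x, y, z each as a share of 120 mm, from -1 to 1, then the turn, a rotation vector about the tool's x, y, z each as a share of 120 degrees, from -1 to 1, then the closure, from -1 (fully open) to 1 (shut). A call has 1 to 8 rows; each row is the pose to reach, as a shift and turn from the pose commanded when the call began, along the tool's axes at that moment; what a row does not reach only later rows make up. A row lasts 1/10 s, in which the tool goes at most 50 mm and 8.59 degrees, less where a joint would pass 70% of its speed; a pose out of reach is approached as far as the arm can. A call with a number of a shift or a turn outside -1 to 1 is refused whole. A call with a gripper value outside its range is refused whole. The fingers move at their own pace and stop on an object; "newtons" is the grip in N (left out, the last holds). Time passes only in rows, so rows that repeat a pose let the fingers close. It gives the time, the measured TCP pose, the force, the opening and the grip force at its end, in the units of the state.
- robot.observe(): the state, without advancing time (a new reading comes with each control period).
- imaging.grab_frame(name): name is "side" or "top" or "wrist"; returns (picture, depth): 400x640x3 uint8, blue, green, red; 400x640 float32, m along the optical axis (not along the pixel's ray), 0 where there is no reading.
- imaging.calibration(name): a dict with "K" (3x3 intrinsics, pixels), "origin" and "attitude" of the camera in the world. Camera axes: x right, y up, looking along -z (the intrinsics and any distortion apply to the point x, -y, -z); pixel columns grow to the right and rows downward; lengths in m; the calibration is good to about 2 mm. A picture is of the moment at which its call begins: read the wrist's pose just before it. calibration takes no time and is no camera call; for the wrist camera it gives the pose at the moment of the call.
- robot.sign_off(): hands the job in; it is judged then, once.
The state is a dict: "clock": time; "qpos": joint angles; "qd": joint speeds; "joint_efforts": joint torques, N m; "tool_pos": TCP position; "orientation": TCP orientation; "wrist_force": force on the tool from outside, world axes, zero at the start; "torque": the same for the moment, N m; "grip_width": finger opening in m; "gripper_force": force on a finger pad.
Only numpy, scipy, OpenCV 4.12 (cv2) and the standard library are available. Lean on these libraries where they do the work, as an engineer would, in place of code of your own. Each camera call takes 0.05 s, during which the arm holds its last target. There are 200 camera calls.

## Task

The ratchet clamp on the bamboo board is closed up near a riser pad. With the fingertips press its red release pad down, keep it pressed and push the sliding jaw back along its bar all the way to the end stop, away from the riser pad; then let go and draw clear. Leave the riser pad in the clamp and everything else on the board lying where it is; nothing needs to be gripped or lifted.

Things in the scene. Friction and masses are not known exactly. Their poses are not given: they have to be found in the camera images.
- clamp: Ratchet clamp, fixed to the bamboo board: dark steel bed 135 (x) x 290 (y) x 8 mm high with blue end blocks up to 54 mm high and a steel bar 12 mm wide along y at x = +42 mm, heights 32 to 48 mm, with saw teeth on its underside. Origin: on the underside of the bed (which is 18 mm above the table), z up. Its +y axis is the direction in which the sliding jaw opens; the blue fixed jaw is at y = -145 to -125 mm.
- jaw (a joint): Position of the sliding jaw along the bar, m: 0 = fully closed, grows as the jaw moves along the clamp's +y, 0.110 = fully back against the end stop (rigid). Starts between 0.002 and 0.022. The jaw has a blue face plate 80 x 16 mm, 46 mm high, and a black head 48 (x) x 70 (y) mm over the bar, its top 58 mm above the clamp's underside. Sliding friction about 2 N plus 8 N per m/s. The ratchet blocks opening (after at most 6 mm of play) unless the release is held down.
- release (a joint): How far the red release pad on top of the jaw's head is pressed, m: 0 = up, 0.009 = bottomed. It rests between 0 and 0.0035, depending on how the pawl meets the teeth. Vertical spring: about 2.4 N at 0 to 5.1 N at the bottom. The pawl is clear of the teeth beyond about 0.004; aim for 0.006 to 0.008 and keep it there while pushing. The pad springs back up and the ratchet locks when it is let go.
- release_top (a point): Centre of the top face of the red release pad, 42 mm (clamp x) x 34 mm (clamp y); it travels with the jaw and the pad. With the release up it is 71 mm above the clamp's underside (89 mm above the table). The pad sits 2 mm on the -y side of the black push wall.
- push_face (a point): On the jaw's black upright push wall, on the face that looks to the clamp's -y, towards the release pad; the wall is 48 mm wide (clamp x), 12 mm thick, and rises to 98 mm above the clamp's underside, 27 mm above the raised release pad. The point lies 19 mm on the +y side of release_top. A fingertip standing on the pad pushes the jaw by this wall.
- end_stop (a point): Centre of the face of the end block at which the head of the jaw stops (joint jaw = 0.110), at bar height.
- riser_in: Aluminium riser pad 55 x 80 x 6 mm with dark holes, lying loose on the clamp's bed between fixed and sliding jaw; origin at the centre of its underside. Stays where it is.
- riser_out: A second aluminium riser pad 55 x 80 x 6 mm lying on the board; bystander.
- holder: Blue silicone bearing holder 50 x 94 x 16 mm with eight steel bearings, on the board; bystander.
- kingpin: Steel kingpin bolt standing on its 21 mm head, 64 mm high, on the board; bystander.
- jar: Glass spice jar with black twist cap, 44 mm across, 95 mm high, standing on the board; bystander.
- screwdriver: Grey plastic screwdriver 190 mm long lying along the far edge of the board; bystander.

How it is judged:
On the way, in this order (a step that is already met when the one before it is completed fails the run):
1. the red release is pressed far enough to free the ratchet, by the fingers, while the jaw is still closed up (jaw below 0.05) (value of joint release above 0.004 m and value of joint jaw below 0.05 m and contact force between the fingers and jaw above 0.5 N), for 0.1 s.
2. the jaw is pushed back to the end stop (value of joint jaw above 0.104 m), for 0.1 s.
At the end, for the whole second after the job is handed in: The sliding jaw rests within 7 mm of the end stop (joint jaw above 0.103), the release has sprung back up (below 0.004), and the riser pad in the clamp and the five bystanders lie within 15 mm of where they started (value of joint jaw above 0.103 m and velocity of joint jaw between -0.005 and 0.005 m/s and value of joint release below 0.004 m and distance of each of riser_in, riser_out, holder, kingpin, jar, screwdriver from where it was at the start of the episode below 0.015 m); the robot touches nothing.
It fails at once if a riser pad or a bystander is moved or lifted by more than 15 mm (distance of any of riser_in, riser_out, holder, kingpin, jar, screwdriver from where it was at the start of the episode above 0.015 m).
It fails at once if the jar or the kingpin is tipped (angle between any of jar, kingpin's own z axis and vertical above 0.4 rad).
It also fails if it takes over 35 s, if anything falls off the work surface, if the arm or the gripper's body presses on something with over 40 N, if the wrist force passes 120 N, or if a joint passes its speed limit or range.

## Working session

There is one attempt and no reset: what is moved stays moved. The work goes in short steps, Python scripts to look and compute and a tool call to move; the robot and the scene stay as the last step left them, time stands still between calls to the robot, and variables do not carry over. Pictures are saved under pics/ and viewed, at most 10 in all, crops included, and the job is handed in when it is done.

Besides the shell and the picture viewer there is one more tool, called by a JSON object that holds its "api" and its "payload". move_arm: Moves the arm, as the interface text tells. Its arguments: {"type":"object","properties":{"increments":{"type":"array"},"newtons":{"type":"number"}},"required":["increments"]}

```bash
mkdir -p pics; cat > h.py <<'E'
import numpy as np,cv2
from bench import robot,imaging
def cloud(c,d):
    K=np.array(c["K"]);A=np.array(c["attitude"]);
    from scipy.spatial.transform import Rotation as R
    A=A if A.shape==(3,3) else R.from_rotvec(A).as_matrix() if A.size==3 else R.from_quat(A).as_matrix()
    v,u=np.mgrid[:d.shape[0],:d.shape[1]]
    P=np.stack([(u-K[0,2])/K[0,0]*d,-(v-K[1,2])/K[1,1]*d,-d],-1)
    return P@A.T+np.array(c["origin"])
def red(b):
    h=cv2.cvtColor(b,cv2.COLOR_BGR2HSV)
    return ((h[...,0]<8)|(h[...,0]>172))&(h[...,1]>140)&(h[...,2]>70)
E
python3 - <<'E'
from h import *
print(robot.observe())
for n in ["top","side"]:
    c=imaging.calibration(n);print(c)
    b,d=imaging.grab_frame(n);cv2.imwrite(f"pics/{n}0.png",b);np.savez(f"{n}0.npz",b=b,d=d)
    P=cloud(c,d);m=red(b)&(d>0)
    k,l,s,ce=cv2.connectedComponentsWithStats(m.astype(np.uint8))
    for i in range(1,k):
        if s[i,4]>20: print(n,s[i],np.median(P[l==i],0))
E
```

```text
{'clock': 0.0, 'qpos': array([-1.32698118e+00,  2.87185542e-01,  1.57820140e+00,  9.19735361e-06,
        1.27862231e+00, -1.50039828e-01]), 'qd': array([ 1.48837189e-03, -1.36014589e-04, -2.45921344e-03, -1.51531525e-04,
       -7.47583704e-04,  5.24031681e-05]), 'joint_efforts': array([-2.63592110e-04, -4.05983520e+01, -2.92623192e+01, -1.09725784e-04,
        5.83546178e-03,  8.93445275e-06]), 'tool_pos': array([ 0.25887227, -0.62265748,  0.22992073]), 'orientation': array([-3.07850622e+00, -6.14198522e-01,  1.63979049e-04]), 'wrist_force': array([-0.18906649, -0.19088322, -0.52042219]), 'torque': array([ 0.03927602, -0.00097942, -0.00192217]), 'gripper_force': 0.0, 'grip_width': 0.0855745441507664}
{'K': array([[516.89682062,   0.        , 324.59529514],
       [  0.        , 516.89682062, 190.46585689],
       [  0.        ,   0.        ,   1.        ]]), 'origin': array([0.54128281, 0.02622003, 1.06063853]), 'attitude': array([ 0.05176347, -0.07700329, -1.59073595])}
top [48 74 13 29 48] [0.79613185 0.46892124 0.18887725]
top [348 230  18  23 380] [ 0.52450339 -0.04889031  0.08839127]
{'K': array([[438.39924222,   0.        , 315.02918361],
       [  0.        , 438.39924222, 199.56863726],
       [  0.        ,   0.        ,   1.        ]]), 'origin': array([0.39206616, 0.6252014 , 0.46520523]), 'attitude': array([ 0.25783344, -1.41207367, -2.45143101])}
side [387 190   4   8  24] [ 0.50333686 -0.04631106  0.08987912]
```

View pics/top0.png

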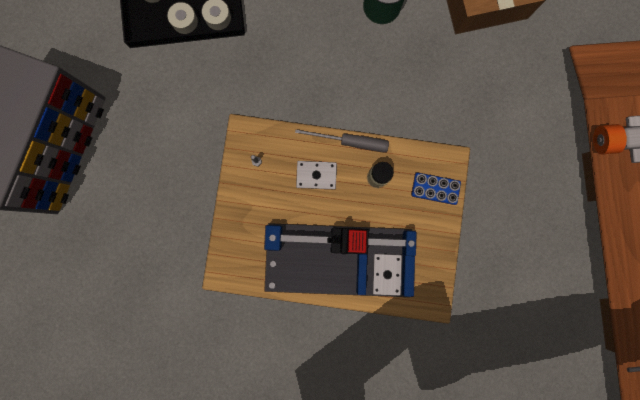

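View pics/side0.png

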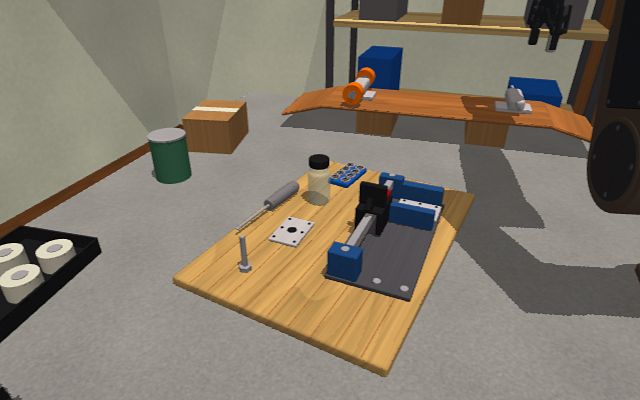

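```bash
python3 - <<'E'
from h import *
z=np.load("top0.npz");b,d=z["b"],z["d"];P=cloud(imaging.calibration("top"),d)
h=cv2.cvtColor(b,cv2.COLOR_BGR2HSV)
m=red(b)&(d>0);m[:200]=0
print("red rect",cv2.minAreaRect(P[m][:,:2].astype(np.float32)),P[m].min(0),P[m].max(0))
# push wall top: z 0.105..0.125 near
w=(P[...,2]>.105)&(P[...,2]<.125)&(np.hypot(P[...,0]-.52,P[...,1]+.05)<.09)
print("wall",w.sum(),cv2.minAreaRect(P[w][:,:2].astype(np.float32)),P[w].mean(0))
bl=(h[...,0]>95)&(h[...,0]<130)&(h[...,1]>120)&(d>0)
k,l,s,ce=cv2.connectedComponentsWithStats(bl.astype(np.uint8))
for i in range(1,k):
    if s[i,4]>60: print(s[i],np.median(P[l==i],0),cv2.minAreaRect(P[l==i][:,:2].astype(np.float32)))
hi=((P[...,2]>.06)&(d>0)).astype(np.uint8)
k,l,s,ce=cv2.connectedComponentsWithStats(hi)
for i in range(1,k):
    if s[i,4]>60: print("high",s[i],P[l==i].mean(0),P[l==i].max(0))
E
```

```text
red rect ((0.5245854258537292, -0.048142366111278534), (0.03205267712473869, 0.04120221361517906), 87.98098754882812) [ 0.50371636 -0.06463003  0.0842155 ] [ 0.5454071  -0.0315927   0.09294067]
wall 177 ((0.5264385342597961, -0.023258894681930542), (0.011147421784698963, 0.045557793229818344), 88.36344909667969) [ 0.52609983 -0.0232641   0.11469803]
[ 61  82  23  33 356] [0.79558617 0.46774653 0.12662065] ((0.7957587838172913, 0.46525320410728455), (0.013935865834355354, 0.05631090700626373), 68.2578125)
[ 34 107  25  34 436] [0.73891894 0.49057143 0.17416435] ((0.7392404079437256, 0.49104616045951843), (0.007121936418116093, 0.05587949976325035), 67.14808654785156)
[ 61 154  20  28 270] [0.68115631 0.51212564 0.03296156] ((0.6798772215843201, 0.5097799897193909), (0.013535997830331326, 0.05551832541823387), 67.77948760986328)
[413 173  46  22 188] [ 0.62761738 -0.21232974  0.02956262] ((0.634268045425415, -0.2160431444644928), (0.09165668487548828, 0.03517914563417435), 81.9495849609375)
[ 36 181  22  29 320] [0.62411128 0.53462971 0.0795848 ] ((0.6223095059394836, 0.532787322998046
[... 511 characters left out ...]
.020311085507273674, 0.07672266662120819), 86.53079223632812)
high [367   0  37  12 325] [ 0.98445099 -0.11700479  0.08243799] [ 1.00447582 -0.08399217  0.10693   ]
high [ 457    0   89   23 1219] [ 0.97484383 -0.32838468  0.08345713] [ 1.0016817  -0.26470372  0.09620207]
high [    0    46    94   167 11097] [0.73283464 0.51058084 0.16285186] [0.86919808 0.55807836 0.20477591]
high [  576    59    64   341 13420] [ 0.58955944 -0.54971107  0.0828392 ] [ 0.87430573 -0.49672759  0.1447611 ]
high [368 162  26  25 468] [ 0.64852998 -0.09479659  0.1055111 ] [ 0.6707431  -0.07592545  0.11678866]
high [ 264  225  153   72 2857] [ 0.50965969 -0.03969476  0.07427031] [0.5583912  0.12737338 0.11942692]
```

The top view shows the clamp's red pad at (357,241) with the push wall on its left at (340,240), and the open end of the bar is at the far left block (273,238). The jar is at (381,173), clear of the pushing lane. The side view confirms this layout.

I'll go above the pad with the fingers shut. The clamp's +y is about 86.5° in world yaw.

{"api": "move_arm", "payload": {"increments": [[[0.97, -0.91, 0, 0, 0, 0, 1], [0.97, -0.91, 0, 0, 0, 0, 1], [0.97, -0.91, 0, 0, 0, 0, 1], [0.97, -0.91, 0, 0, 0, 0, 1], [0.97, -0.91, 0, 0, 0, 0, 1]]], "newtons": 40}}

```text
clock: 0.6
tool_pos: [0.3253, -0.4764, 0.2311]
orientation: [-3.08, -0.619, 0.0]
wrist_force: [0.1, -0.1, 1.2]
grip_width: 0.0121
gripper_force: 0.0
```

{"api": "move_arm", "payload": {"increments": [[[0.97, -0.91, 0, 0, 0, 0, 1], [0.97, -0.91, 0, 0, 0, 0, 1], [0.97, -0.91, 0, 0, 0, 0, 1], [0.97, -0.91, 0, 0, 0, 0, 1], [0.97, -0.91, 0, 0, 0, 0, 1]]]}}

```text
clock: 1.1
tool_pos: [0.3906, -0.3326, 0.2315]
orientation: [3.079, 0.617, -0.0]
wrist_force: [-0.7, -0.6, 1.6]
grip_width: 0.0002
gripper_force: 0.0
```

{"api": "move_arm", "payload": {"increments": [[[0.97, -0.91, 0, 0, 0, 0, 1], [0.97, -0.91, 0, 0, 0, 0, 1], [0.97, -0.91, 0, 0, 0, 0, 1], [0.97, -0.91, 0, 0, 0, 0, 1], [0.97, -0.91, 0, 0, 0, 0, 1]]]}}

```text
clock: 1.6
tool_pos: [0.4563, -0.1877, 0.2314]
orientation: [3.08, 0.616, -0.0]
wrist_force: [0.2, -0.8, 0.1]
grip_width: -0.0002
gripper_force: 0.0
```

{"api": "move_arm", "payload": {"increments": [[[0.97, -0.91, 0, 0, 0, 0, 1], [0.97, -0.91, 0, 0, 0, 0, 1], [0.97, -0.91, 0, 0, 0, 0, 1], [0.97, -0.91, 0, 0, 0, 0, 1], [0.97, -0.91, 0, 0, 0, 0, 1]]]}}

```text
clock: 2.1
tool_pos: [0.5221, -0.0425, 0.2311]
orientation: [3.08, 0.615, -0.001]
wrist_force: [-0.2, -0.3, -0.6]
grip_width: -0.0001
gripper_force: 0.0
```

{"api": "move_arm", "payload": {"increments": [[[0, 0, 0, 0, 0, -0.53, 1], [0, 0, 0, 0, 0, -0.53, 1], [0, 0, 0, 0, 0, -0.53, 1], [0, 0, 0, 0, 0, -0.53, 1], [0, 0, 0, 0, 0, -0.53, 1], [0, 0, 0, 0, 0, -0.53, 1], [0, 0, 0, 0, 0, -0.53, 1], [0, 0, 0, 0, 0, -0.53, 1]]]}}

```text
clock: 2.9
tool_pos: [0.5211, -0.0448, 0.2312]
orientation: [2.294, 2.145, -0.002]
wrist_force: [-0.2, -0.6, -0.2]
grip_width: -0.0
gripper_force: 0.0
```

```bash
python3 - <<'E'
from h import *
print(robot.observe()["tool_pos"])
c=imaging.calibration("wrist");b,d=imaging.grab_frame("wrist");cv2.imwrite("pics/w1.png",b)
P=cloud(c,d);m=red(b)&(d>0)&(P[...,2]>.07)&(P[...,2]<.1)
print(m.sum(),c["origin"])
if m.sum(): print("red",np.median(P[m],0),cv2.minAreaRect(P[m][:,:2].astype(np.float32)),P[m].min(0),P[m].max(0))
w=(P[...,2]>.11)&(P[...,2]<.122)&(np.hypot(P[...,0]-.525,P[...,1]+.02)<.05)&(d>0)
if w.sum(): print("wall",cv2.minAreaRect(P[w][:,:2].astype(np.float32)),P[w].mean(0))
E
```

```text
[ 0.52107259 -0.04477347  0.23123585]
982 [0.52631481 0.028413   0.37236512]
red [ 0.52496332 -0.04943377  0.08771813] ((0.524569571018219, -0.051099635660648346), (0.03148762881755829, 0.04272608458995819), 86.29987335205078) [ 0.50223506 -0.06543198  0.07374332] [ 0.54661377 -0.03439801  0.09005978]
wall ((0.5270785689353943, -0.023508280515670776), (0.011581665836274624, 0.04789681360125542), 85.79750061035156) [ 0.52691805 -0.02321728  0.1141229 ]
```

View pics/w1.png

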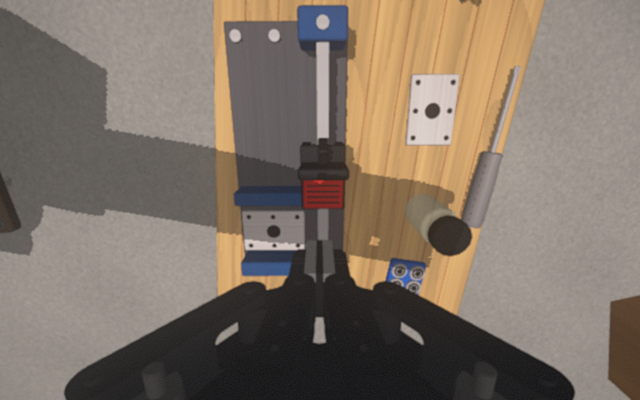

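The wrist view shows the red pad at (322,193), the wall at (323,165) and the fingertips lined up below them at (319,255). Correct x by 4.5 mm and descend beside the wall.

{"api": "move_arm", "payload": {"increments": [[[0, 0.04, 0.3, 0, 0, 0, 1], [0, 0.04, 0.6, 0, 0, 0, 1], [0, 0.04, 0.85, 0, 0, 0, 1], [0, 0.04, 1.0, 0, 0, 0, 1], [0, 0.04, 1.0, 0, 0, 0, 1], [0, 0.04, 1.0, 0, 0, 0, 1]]]}}

```text
clock: 3.55
tool_pos: [0.5263, -0.0435, 0.1116]
orientation: [2.297, 2.142, -0.001]
wrist_force: [-0.1, 0.6, -0.1]
grip_width: -0.0002
gripper_force: 0.0
```

{"api": "move_arm", "payload": {"increments": [[[0, 0, 0.06, 0, 0, 0, 1], [0, 0, 0.12, 0, 0, 0, 1], [0, 0, 0.16, 0, 0, 0, 1], [0, 0, 0.19, 0, 0, 0, 1], [0, 0, 0.19, 0, 0, 0, 1]]]}}

```text
clock: 4.05
tool_pos: [0.5261, -0.0416, 0.0884]
orientation: [-2.294, -2.146, 0.001]
wrist_force: [-1.0, 0.6, 2.6]
grip_width: -0.0002
gripper_force: 1.1
```

{"api": "move_arm", "payload": {"increments": [[[-0.01, 0, 0.02, 0, 0, 0, 1], [-0.01, 0, 0.04, 0, 0, 0, 1], [-0.01, 0, 0.055, 0, 0, 0, 1], [-0.01, 0, 0.055, 0, 0, 0, 1], [-0.01, 0, 0.055, 0, 0, 0, 1]]]}}

```text
clock: 4.55
tool_pos: [0.5265, -0.0427, 0.0823]
orientation: [2.294, 2.145, 0.001]
wrist_force: [-0.4, 3.4, 4.2]
grip_width: 0.0004
gripper_force: 2.0
```

{"api": "move_arm", "payload": {"increments": [[[0.04, 0, 0, 0, 0, 0, 1], [0.08, 0, 0, 0, 0, 0, 1], [0.13, 0, 0, 0, 0, 0, 1], [0.18, 0, 0, 0, 0, 0, 1], [0.23, 0, 0, 0, 0, 0, 1], [0.27, 0, 0, 0, 0, 0, 1]]]}}

```text
clock: 5.15
tool_pos: [0.5286, -0.0099, 0.0821]
orientation: [2.294, 2.146, 0.001]
wrist_force: [0.2, -2.0, 3.6]
grip_width: -0.0003
gripper_force: 2.0
```

{"api": "move_arm", "payload": {"increments": [[[0.06, 0, 0, 0, 0, 0, 1], [0.12, 0, 0, 0, 0, 0, 1], [0.18, 0, 0, 0, 0, 0, 1], [0.24, 0, 0, 0, 0, 0, 1], [0.3, 0, 0, 0, 0, 0, 1], [0.36, 0, 0, 0, 0, 0, 1], [0.4, 0, 0, 0, 0, 0, 1]]]}}

```text
clock: 5.85
tool_pos: [0.5315, 0.0382, 0.0819]
orientation: [-2.294, -2.146, -0.0]
wrist_force: [0.8, -2.8, 2.9]
grip_width: -0.0001
gripper_force: 2.0
```

{"api": "move_arm", "payload": {"increments": [[[0.02, 0, 0, 0, 0, 0, 1], [0.04, 0, 0, 0, 0, 0, 1], [0.06, 0, 0, 0, 0, 0, 1], [0.08, 0, 0, 0, 0, 0, 1]]]}}

```text
clock: 6.25
tool_pos: [0.5321, 0.047, 0.0819]
orientation: [-2.295, -2.145, 0.0]
wrist_force: [0.6, -2.2, 4.3]
grip_width: -0.0001
gripper_force: 2.1
```

{"api": "move_arm", "payload": {"increments": [[[0.02, 0, 0, 0, 0, 0, 1], [0.04, 0, 0, 0, 0, 0, 1], [0.06, 0, 0, 0, 0, 0, 1], [0.08, 0, 0, 0, 0, 0, 1]]]}}

```text
clock: 6.65
tool_pos: [0.5325, 0.0555, 0.0819]
orientation: [2.292, 2.146, -0.005]
wrist_force: [-1.4, -13.2, 5.0]
grip_width: 0.0001
gripper_force: 7.4
```

{"api": "move_arm", "payload": {"increments": [[[0.015, 0, 0, 0, 0, 0, 1], [0.015, 0, 0, 0, 0, 0, 1], [0.015, 0, 0, 0, 0, 0, 1]]]}}

```text
clock: 6.95
tool_pos: [0.5325, 0.0555, 0.0819]
orientation: [2.29, 2.146, -0.009]
wrist_force: [-1.6, -12.3, 4.4]
grip_width: -0.0001
gripper_force: 8.5
```

```bash
python3 - <<'E'
from h import *
b,d=imaging.grab_frame("side");cv2.imwrite("pics/s2.png",cv2.resize(b[160:310,280:480],None,fx=4,fy=4)[:600,:800])
print(robot.observe()["wrist_force"],robot.observe()["tool_pos"])
E
```

```text
[ -0.85536059 -13.47813672   6.27537555] [0.53249805 0.05549001 0.08187744]
```

View pics/s2.png

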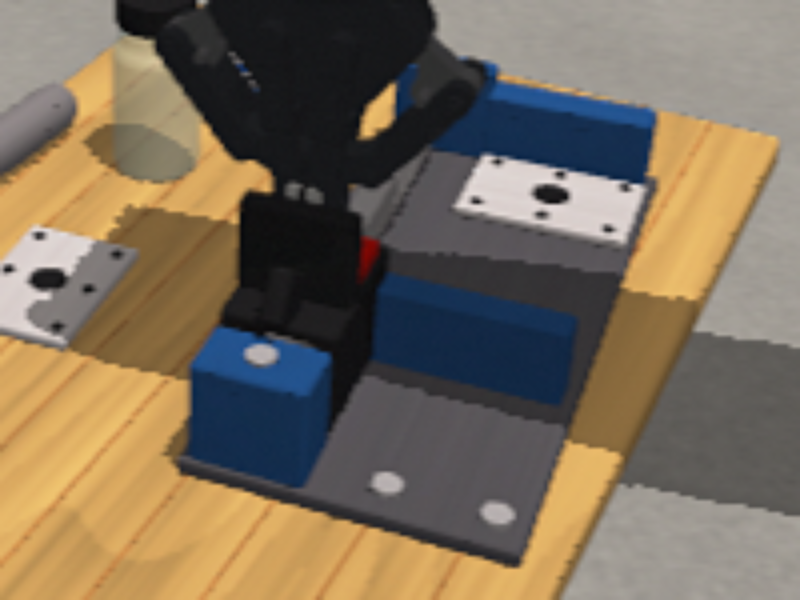

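The view shows the jaw head hard against the blue end block at about (270,330), with the riser pad untouched at (550,195). Back off the wall 4 mm, then raise.

{"api": "move_arm", "payload": {"increments": [[[-0.02, 0, -0.02, 0, 0, 0, 1], [-0.04, 0, -0.06, 0, 0, 0, 1], [-0.04, 0, -0.15, 0, 0, 0, 1], [-0.04, 0, -0.4, 0, 0, 0, 1], [-0.04, 0, -0.7, 0, 0, 0, 1], [-0.04, 0, -1, 0, 0, 0, 1], [-0.04, 0, -1, 0, 0, 0, 1]]]}}

```text
clock: 7.7
tool_pos: [0.5353, 0.0541, 0.2083]
orientation: [2.289, 2.142, 0.011]
wrist_force: [1.1, 0.1, 0.7]
grip_width: -0.0002
gripper_force: 0.0
```

```bash
python3 - <<'E'
from h import *
s=robot.observe();print(s["wrist_force"],s["tool_pos"])
c=imaging.calibration("wrist");b,d=imaging.grab_frame("wrist");P=cloud(c,d)
m=red(b)&(d>0)&(P[...,2]>.06)&(P[...,2]<.1)
print("red",m.sum(),np.median(P[m],0))
w=(P[...,2]>.11)&(P[...,2]<.122)&(np.hypot(P[...,0]-.533,P[...,1]-.075)<.04)&(d>0)
print("wall",w.sum(),P[w].mean(0))
E
```

```text
[1.10259312 0.06100354 0.72089967] [0.53528856 0.05405145 0.20828427]
red 1104 [0.53060856 0.04509569 0.08725931]
wall 763 [0.53286812 0.07203331 0.1140808 ]
```

```bash
python3 -c "
from bench import robot
print(robot.sign_off())"
```

```text
the job is handed in; nothing more can be done
None
```

I pressed the release and pushed the jaw back to its end stop (about 13 N of contact there). The pad then sprang back up, the arm drew clear and the job is handed in; no verdict came back.

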